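# Close the specimen box

## Task

The specimen tubes are packed for transport: gently lower the open hinged lid of the tall steel box, the one with the capped tubes in it, all the way down until it lies closed on its rim. Do not let it slam, and leave the shallow steel box with the glass slides standing open.

Things in the scene. Friction and masses are not known exactly. Their poses are not given: they have to be found in the camera images.
- tube_box: Taller of two plain steel boxes with hinged lids, fixed to the bench: 130 mm (its x) by 120 mm (its y), 100 mm high, open on top, holding a white rack with six red-capped tubes below the rim. Origin: centre of its underside, z up. Its front faces -x, towards the robot; the hinge line runs along y on the far rim: 65 mm from the origin along +x, 100 mm up.
- tube_lid (a joint): Hinge angle of the tall box's lid, rad: 0 closed, 1.57 straight up; starts at 1.1 to 1.55. A flat steel plate, outer face bare, 142 mm from hinge to free edge (overhangs the front by 12 mm), 126 mm wide, 5 mm thick; closed, its top is 105 mm up. Stiff hinge: it stays where left; 1 to 3 N near the free edge moves it, so it can be pushed shut with closed fingers from behind and above.
- slide_box: Shallower steel box, fixed to the bench: 130 mm (x) by 120 mm (y), only 55 mm high, holding glass slides and tongs; origin, axes and hinge side as on the tall box (hinge 65 mm from the origin along +x, 55 mm up). It stands somewhere to the left or right of the tall box.
- slide_lid (a joint): Hinge angle of the shallow box's lid in rad, same lid plate and same meaning (0 closed, 1.57 straight up); starts between 1.1 and 1.55 and is to stay open.

How it is judged:
At the end, for the whole second after the job is handed in: The tall box's lid lies closed on its rim (hinge angle under 0.175 rad, 10 degrees) and at rest, and the shallow box's lid still stands open (hinge angle over 0.9 rad) (value of joint tube_lid below 0.175 rad and value of joint slide_lid above 0.9 rad and velocity of joint tube_lid between -0.1 and 0.1 rad/s); the robot touches nothing.
It fails at once if the tall box's lid is slammed (it swings shut faster than 3.5 rad/s, about 0.5 m/s at its free edge) (velocity of joint tube_lid below -3.5 rad/s).
It fails at once if the shallow box's lid is pushed down (hinge angle under 0.9 rad) (value of joint slide_lid below 0.9 rad).
It also fails if it takes over 32 s, if anything falls off the work surface, if the arm or the gripper's body presses on something with over 40 N, if the wrist force passes 120 N, or if a joint passes its speed limit or range.

## Robot

A 6-joint arm with a two-finger parallel gripper is mounted at the origin on the work surface. World frame = base frame: x ahead of the robot, y to its left, z up, the work surface at z = 0. Lengths are in m, angles in rad, forces in N, time in s.
With the tool pointing down it reaches from about 0.325 to 1 m from the base axis. Payload 5.1 kg.
Tool frame: the origin (TCP) lies at the very end of the fingers, on their centre line; the grasp point (between the pads) lies 19 mm behind it; z points along the fingers, y is the line along which they close (so a half turn about z gives the same grasp; the last joint's range is limited). The gripper opens to 85 mm and grips with 20 to 120 N. Pads are 22 mm wide; open, the fingers measure 114 mm over their backs; the gripper's body (76 mm by 85 mm) begins 54 mm behind the grasp point. The pads swing forward as they close: fully open they stand 13 mm farther back than shut.
Start: joints at [-1.222, 0.124, 1.65, -0, 1.367, -0.083], TCP at [0.272, -0.59, 0.231] pointing down, gripper open.
Joint ranges: [-2.61, 2.61], [-1.02, 2.33], [0.03, 2.71], [-1.35, 4.49], [0.32, 2.68], [-2.91, 2.91]. Speed limits (rad/s): [2.57, 2.57, 3.14, 3.14, 3.14, 3.14].

## Interface

Orientations are given as [roll, pitch, yaw] about the fixed x, y, z axes, in that order (R = Rz(yaw) Ry(pitch) Rx(roll)).
In Python, from rig import ctrl, viewer, sign_off gives the robot as it stands.
- The arm moves only by the tool servo_tool, never from a script. Its argument "plan" is a list of rows, each a list of 7 numbers: the turn, a rotation vector about the world's x, y, z in degrees, then the shift along the world's x, y, z in m, then the opening in per cent of the stroke, from 0 (shut) to 100 (fully open). A call has 1 to 20 rows; each row is the pose to reach, as a shift and turn from the pose commanded when the call began; what a row does not reach only later rows make up. A row lasts 1/8 s, in which the tool goes at most 62.5 mm and 10.7 degrees, less where a joint would pass 70% of its speed; a pose out of reach is approached as far as the arm can. A call with a gripper value outside its range is refused whole. The fingers move at their own pace and stop on an object; "grip_force" is the grip in N (left out, the last holds). Time passes only in rows, so rows that repeat a pose let the fingers close. It gives the time, the measured TCP pose, the force, the opening and the grip force at its end, in the units of the state.
- ctrl.sense(): the state, without advancing time (a new reading comes with each control period).
- viewer.camera(name): name is "scene" or "side" or "wrist"; returns a dict with "color" (384x512x3 uint8, blue, green, red), "depth" (384x512 float32, m along the optical axis (not along the pixel's ray), 0 where there is no reading), "intrinsics" (3x3 intrinsics, pixels), "T" (4x4, takes a point from camera to world coordinates); the wrist camera has in their place "mount" (4x4, takes a point from camera to tool coordinates, whose origin is the TCP and whose axes are the flange's). Camera axes: x right, y down, z forward; pixel columns grow to the right and rows downward; lengths in m; the calibration is good to about 2 mm. A picture is of the moment at which its call begins: read the wrist's pose just before it.
- sign_off(): hands the job in; it is judged then, once.
The state is a dict: "time_s": time; "qpos": joint angles; "qvel": joint speeds; "effort": joint torques, N m; "tool_pos": TCP position; "orientation": TCP orientation; "contact_force": force on the tool from outside, world axes, zero at the start; "ft_torque": the same for the moment, N m; "grip_width": opening from 0.0 (shut) to 1.0 (fully open); "finger_force": force on a finger pad.
Only numpy, scipy, OpenCV 4.12 (cv2) and the standard library are available. Lean on these libraries where they do the work, as an engineer would, in place of code of your own. Each camera call takes 0.05 s, during which the arm holds its last target. There are 200 camera calls.

## Working session

There is one attempt and no reset: what is moved stays moved. The work goes in short steps, Python scripts to look and compute and a tool call to move; the robot and the scene stay as the last step left them, time stands still between calls to the robot, and variables do not carry over. Pictures are saved under pics/ and viewed, at most 10 in all, crops included, and the job is handed in when it is done.

Besides the shell and the picture viewer there is one more tool, called as a command line: name --pt "numbers of a row" for each row, then --argument value for the rest. servo_tool: Moves the arm, as the interface text tells. Its arguments: {"type":"object","properties":{"plan":{"type":"array"},"grip_force":{"type":"number"}},"required":["plan"]}

```bash
mkdir -p pics; python3 - <<'E'
from rig import ctrl, viewer
import cv2,numpy as np
s=ctrl.sense();print(s)
for n in("scene","side"):
    c=viewer.camera(n);cv2.imwrite(f"pics/{n}1.png",c["color"]);np.savez(f"{n}.npz",**c);print(n,c["T"].round(3).tolist(),c["intrinsics"].tolist())
E
```

```text
{'time_s': 0.0, 'qpos': array([-1.22158006e+00,  1.24482488e-01,  1.65164333e+00,  3.49898287e-06,
        1.36750200e+00, -8.26247034e-02]), 'qvel': array([-1.49855338e-03, -7.75802139e-04, -5.44293930e-04,  2.62333985e-04,
       -1.63024544e-05, -3.99044045e-04]), 'effort': array([-1.16817722e-03, -4.23607779e+01, -3.65458560e+01, -1.11026322e-04,
        6.94469054e-03, -7.30907175e-06]), 'tool_pos': array([ 0.2718078 , -0.58978249,  0.23008578]), 'orientation': array([-3.13956472e+00, -1.71377113e-04,  4.31840089e-01]), 'contact_force': array([ 0.22946324, -0.51665804, -0.07384139]), 'ft_torque': array([ 0.01870935, -0.00490603,  0.03732219]), 'finger_force': 0.0, 'grip_width': 0.9976459802199275}
scene [[-0.67, 0.639, -0.377, 0.963], [0.742, 0.571, -0.352, 0.378], [-0.01, -0.516, -0.857, 1.034], [0.0, 0.0, 0.0, 1.0]] [[477.2833019651524, 0.0, 259.2724084306819], [0.0, 477.2833019651524, 187.51025070468336], [0.0, 0.0, 1.0]]
side [[-0.756, -0.412, 0.508, -0.082], [-0.654, 0.471, -0.592, 0.754], [0.005, -0.78, -0.626, 0.86], [0.0, 0.0, 0.0, 1.0]] [[460.48241075596354, 0.0, 250.18217480795042], [0.0, 460.48241075596354, 188.67667129131303], [0.0, 0.0, 1.0]]
```

View pics/scene1.png

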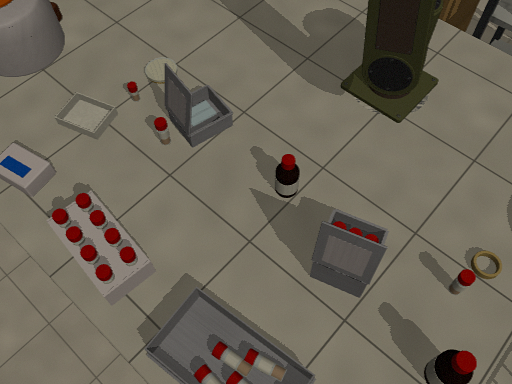

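View pics/side1.png

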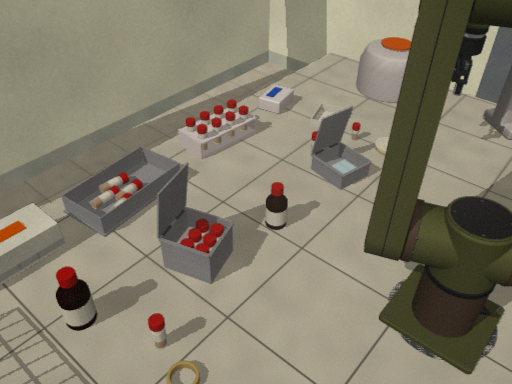

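The tall box with red caps is at about (350,250) in the scene view and (197,240) in the side view. The shallow slide box is at about (200,115) in scene and (340,160) in side. Next I'll measure both lids from the depth images.

```bash
cat > h.py <<'E'
import numpy as np,cv2
def cloud(n):
    c=np.load(f"{n}.npz");d=c["depth"];K=c["intrinsics"];v,u=np.indices(d.shape)
    P=np.stack([(u-K[0,2])/K[0,0]*d,(v-K[1,2])/K[1,1]*d,d],-1)@c["T"][:3,:3].T+c["T"][:3,3]
    P[d==0]=np.nan;return P
E
python3 - <<'E'
from h import *
C={n:cloud(n) for n in("scene","side")}
for n,l in(("scene",[(350,255),(320,213),(312,240),(385,243),(200,110),(178,85)]),("side",[(172,200),(200,262),(330,135),(340,175)])):
    for u,v in l: print(n,(u,v),C[n][v,u].round(3))
for name,boxes,zl in(("tall",{"scene":(300,200,395,300),"side":(150,160,240,280)},.108),("slide",{"scene":(155,55,240,150),"side":(305,100,375,190)},.065)):
    A=[]
    for n,(a,b,c,d) in boxes.items():
        P=C[n][b:d,a:c].reshape(-1,3);P=P[P[:,2]>zl];A.append(P);print(name,n,len(P),P.min(0).round(3),P.max(0).round(3))
        # footprint points of lid
        m=P.mean(0);U,S,V=np.linalg.svd(P-m,full_matrices=False);print(" mean",m.round(3),"normal",V[2].round(3),"sv",(S/len(P)**.5).round(4))
        (r)=cv2.minAreaRect(((P-m)@V[:2].T).astype(np.float32));bx=cv2.boxPoints(r)@V[:2]+m;print(" rect",np.round(r[1],3),bx.round(3).tolist())
E
```

```text
scene (350, 255) [0.581 0.259 0.175]
scene (320, 213) [ 0.463  0.113 -0.001]
scene (312, 240) [ 0.533  0.144 -0.   ]
scene (385, 243) [ 0.423  0.277 -0.002]
scene (200, 110) [ 0.439 -0.329  0.016]
scene (178, 85) [ 0.503 -0.312  0.178]
side (172, 200) [0.58  0.257 0.177]
side (200, 262) [0.474 0.28  0.064]
side (330, 135) [ 0.515 -0.316  0.109]
side (340, 175) [ 0.418 -0.232  0.052]
tall scene 2666 [0.553 0.189 0.108] [0.61  0.314 0.244]
 mean [0.582 0.252 0.182] normal [-0.946 -0.29  -0.146] sv [0.0401 0.0362 0.0011]
 rect [0.126 0.138] [[0.555, 0.309, 0.244], [0.575, 0.314, 0.108], [0.611, 0.194, 0.108], [0.592, 0.189, 0.244]]
tall side 1304 [0.555 0.188 0.108] [0.608 0.315 0.244]
 mean [0.579 0.257 0.182] normal [-0.948 -0.287 -0.135] sv [0.0405 0.0377 0.0011]
 rect [0.138 0.128] [[0.609, 0.194, 0.108], [0.572, 0.316, 0.108], [0.554, 0.31, 0.244], [0.591, 0.188, 0.244]]
slide scene 1309 [ 0.482 -0.382  0.065] [ 0.584 -0.251  0.198]
 mean [ 0.518 -0.314  0.131] normal [ 0.905 -0.19   0.381] sv [0.0438 0.0352 0.013 ]
 rect [0.13  0.153] [[0.561, -0.264, 0.053], [0.505, -0.249, 0.194], [0.477, -0.376, 0.196], [0.534, -0.39, 0.055]]
slide side 962 [ 0.484 -0.384  0.065] [ 0.585 -0.251  0.199]
 mean [ 0.513 -0.314  0.133] normal [ 0.935 -0.211  0.286] sv [0.0414 0.0369 0.0104]
 rect [0.132 0.149] [[0.479, -0.378, 0.196], [0.521, -0.386, 0.053], [0.55, -0.257, 0.054], [0.508, -0.249, 0.198]]
```

The tall box has its hinge centre at about (0.590, 0.253), yaw about 16.8°, and its lid at about 1.42 rad. The measured lid, 126 × 138 mm above z = 0.108, fits the sizes given. I'll go high over everything with closed fingers to a point behind the lid.

servo_tool --pt "0 0 0 0 0 0.05 0" --pt "0 0 -8 0 0 0.1 0" --pt "0 0 -8 0.02 0.048 0.1 0" --pt "0 0 -8 0.04 0.095 0.1 0" --pt "0 0 -8 0.06 0.143 0.1 0" --pt "0 0 -8 0.08 0.19 0.1 0" --pt "0 0 -8 0.1 0.238 0.1 0" --pt "0 0 -8 0.12 0.285 0.1 0" --pt "0 0 -8 0.14 0.333 0.1 0" --pt "0 0 -8 0.16 0.38 0.1 0" --pt "0 0 -8 0.18 0.428 0.1 0" --pt "0 0 -8 0.2 0.475 0.1 0" --pt "0 0 -8 0.22 0.523 0.1 0" --pt "0 0 -8 0.245 0.57 0.1 0" --pt "0 0 -8 0.27 0.618 0.1 0" --pt "0 0 -8 0.29 0.67 0.1 0" --pt "0 0 -8 0.315 0.72 0.1 0" --pt "0 0 -8 0.34 0.77 0.1 0" --pt "0 0 -8 0.361 0.82 0.1 0" --pt "0 0 -8 0.361 0.856 0.1 0"

```text
time_s: 2.6
tool_pos: [0.6334, 0.2677, 0.3295]
orientation: [-3.142, 0.002, 0.293]
contact_force: [-0.0, -0.0, -0.4]
grip_width: -0.002
finger_force: 0.0
```

servo_tool --pt "0 0 0 0 0 -0.04 0" --pt "0 0 0 0 0 -0.08 0" --pt "0 0 0 0 0 -0.115 0" --pt "0 0 0 0 0 -0.115 0"

```text
time_s: 3.1
tool_pos: [0.6306, 0.2649, 0.2112]
orientation: [3.141, 0.009, 0.292]
contact_force: [-1.0, -0.6, -0.4]
grip_width: -0.002
finger_force: 0.0
```

```bash
python3 - <<'E'
from rig import ctrl, viewer
import cv2
s=ctrl.sense();print(s["tool_pos"],s["contact_force"])
cv2.imwrite("pics/scene2.png",viewer.camera("scene")["color"])
H=(.590,.253)
import numpy as np
t0=np.array([.6334,.2677,.2145]);ex=np.array([.957,.29])
for th in np.r_[1.42:0.0:-0.1,0.0]:
    r=.115;h=-r*np.cos(th)+.005*np.sin(th)+.011;z=.1+r*np.sin(th)+.005*np.cos(th)
    print(round(th,2),(np.r_[np.array(H)+h*ex,z]-t0).round(3))
E
```

```text
[0.63059937 0.26489209 0.21124153] [-0.96918016 -0.56066966 -0.36020597]
1.42 [-0.045 -0.015 -0.   ]
1.32 [-0.056 -0.018 -0.002]
1.22 [-0.066 -0.022 -0.005]
1.12 [-0.077 -0.025 -0.009]
1.02 [-0.086 -0.028 -0.014]
0.92 [-0.096 -0.031 -0.02 ]
0.82 [-0.104 -0.033 -0.027]
0.72 [-0.112 -0.036 -0.035]
0.62 [-0.12  -0.038 -0.044]
0.52 [-0.126 -0.04  -0.053]
0.42 [-0.131 -0.041 -0.063]
0.32 [-0.136 -0.043 -0.074]
0.22 [-0.139 -0.044 -0.085]
0.12 [-0.142 -0.044 -0.096]
0.02 [-0.143 -0.045 -0.107]
0.0 [-0.143 -0.045 -0.109]
```

View pics/scene2.png

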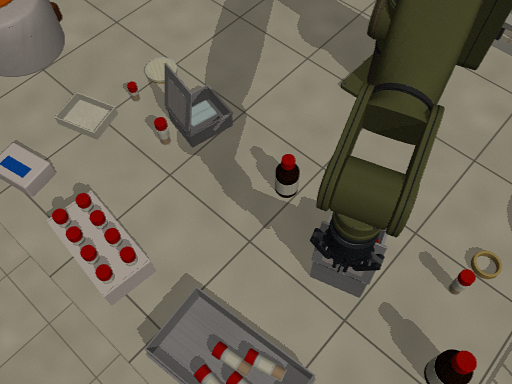

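The gripper is above and behind the tall lid at about (350,255), and the contact force is nearly zero. I'll start the push.

servo_tool --pt "0 0 0 -0.02 -0.007 0 0" --pt "0 0 0 -0.035 -0.011 0 0" --pt "0 0 0 -0.045 -0.015 0 0" --pt "0 0 0 -0.056 -0.018 -0.002 0" --pt "0 0 0 -0.066 -0.022 -0.005 0" --pt "0 0 0 -0.077 -0.025 -0.009 0" --pt "0 0 0 -0.086 -0.028 -0.014 0" --pt "0 0 0 -0.096 -0.031 -0.02 0" --pt "0 0 0 -0.104 -0.033 -0.027 0" --pt "0 0 0 -0.112 -0.036 -0.035 0" --pt "0 0 0 -0.12 -0.038 -0.044 0"

```text
time_s: 4.53
tool_pos: [0.5124, 0.2274, 0.1716]
orientation: [3.141, 0.0, 0.292]
contact_force: [1.7, 0.3, 0.4]
grip_width: -0.003
finger_force: 0.4
```

```bash
python3 - <<'E'
from rig import viewer
import cv2
cv2.imwrite("pics/side3.png",viewer.camera("side")["color"])
E
```

```text
(no output)
```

View pics/side3.png

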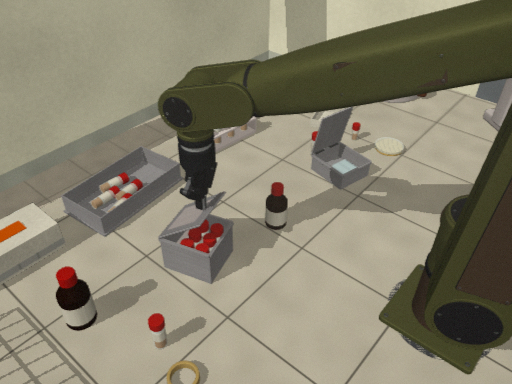

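The lid is at about (195,215), following the finger smoothly with under 2 N of force. I'll carry on to the rim.

servo_tool --pt "0 0 0 -0.006 -0.002 -0.009 0" --pt "0 0 0 -0.011 -0.003 -0.019 0" --pt "0 0 0 -0.016 -0.005 -0.03 0" --pt "0 0 0 -0.019 -0.006 -0.041 0" --pt "0 0 0 -0.022 -0.006 -0.052 0" --pt "0 0 0 -0.023 -0.007 -0.059 0" --pt "0 0 0 -0.023 -0.007 -0.063 0" --pt "0 0 0 -0.023 -0.007 -0.065 0" --pt "0 0 0 -0.023 -0.007 -0.065 0"

```text
time_s: 5.7
tool_pos: [0.4902, 0.2207, 0.1074]
orientation: [3.142, -0.0, 0.292]
contact_force: [0.1, 0.5, 0.3]
grip_width: 0.001
finger_force: 0.0
```

servo_tool --pt "0 0 0 0 0 -0.001 0" --pt "0 0 0 0 0 -0.002 0" --pt "0 0 0 0 0 -0.003 0" --pt "0 0 0 0 0 -0.003 0"

```text
time_s: 6.2
tool_pos: [0.4903, 0.2208, 0.1055]
orientation: [3.142, -0.0, 0.292]
contact_force: [-2.6, -1.1, 6.1]
grip_width: 0.002
finger_force: 2.8
```

The tip is at 105.5 mm with 6 N upward on it, so the lid is on its rim. Now I'll retreat straight up.

servo_tool --pt "0 0 0 0 0 0.01 0" --pt "0 0 0 0 0 0.05 0" --pt "0 0 0 0 0 0.1 0" --pt "0 0 0 -0.05 0 0.15 0" --pt "0 0 0 -0.1 0 0.2 0" --pt "0 0 0 -0.1 0 0.2 0" --pt "0 0 0 -0.1 0 0.2 0" --pt "0 0 0 -0.1 0 0.2 0"

```text
time_s: 7.2
tool_pos: [0.39, 0.2203, 0.3022]
orientation: [3.141, 0.003, 0.292]
contact_force: [-0.8, -0.4, -0.4]
grip_width: -0.004
finger_force: 0.0
```

```bash
python3 - <<'E'
from rig import viewer
import cv2
cv2.imwrite("pics/side4.png",viewer.camera("side")["color"])
E
```

```text
(no output)
```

View pics/side4.png

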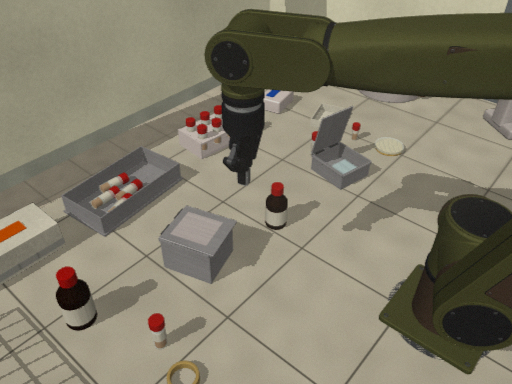

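The tall box is closed, with its lid flat at about (198,228). The slide box's lid still stands open at about (333,130), and the arm is clear of everything.

```bash
python3 -c "
from rig import sign_off
print(sign_off())"
```

```text
the job is handed in; nothing more can be done
None
```

The tall box's lid was lowered gently onto its rim, the slide box was left standing open, and the job was handed in at about 7 s with the arm clear; the sign-off returned no verdict.

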